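# Take the charged work lamp off its dock, light the board, switch the charger off

### The job

The work lamp is charged: lift it off its charging dock, keep it upright, and set it down gently on the middle of the cork mat with its round window aimed at the middle of the circuit board in the holder. Then, with the lamp standing there, switch the socket block off by swinging its lever all the way over to the other side. Leave the other things on the bench as they are.

Things in the scene. Friction and masses are not known exactly. Their poses are not given: they have to be found in the camera images.
- lamp: cordless work lamp, a grey box with a rubber foot (74 mm along its x, 94 mm along its y, 14 mm high), body 66 x 86 mm up to 100 mm, and a carrying handle arched over the top; the round white window (62 mm) is on its +x face. About 0.5 kg. Origin: centre of its underside, z up. It starts in the dock.
- lamp_handle (a point): middle of the lamp's handle bar, 155 mm above the lamp's underside. The bar runs along the lamp's y, is 98 mm long, 18 mm thick and 18 mm high, with 46 mm of free space under it and 66 mm between its two posts.
- dock: black charging dock, 104 x 124 mm, fixed to the bench; the lamp's foot stands in a recess (80 x 100 mm, floor 30 mm above the bench) with a rim up to 48 mm, 3 mm clear of the foot all round. Origin: centre of its underside; lamp and dock start with the same x and y axes.
- mat: square cork mat, 190 x 190 mm, 4 mm thick, fixed flat on the bench. Origin: centre of its underside, at bench height (its top is 4 mm above).
- holder: circuit-board holder fixed to the bench about 0.2 m from the mat's middle: dark foot 60 x 130 mm, two aluminium posts up to 94 mm high, and a copper-coloured board 106 mm wide upright between them, across its x axis. Origin: centre of its underside, below the middle of the board.
- socket: white mains socket block, 200 mm (its x) x 80 mm (its y) x 45 mm high, fixed to the bench, with a lever switch on a grey block in its middle. Origin: centre of its underside.
- switch (a joint): angle of the lever switch in rad: 0 = on, leaning 0.5 rad toward the socket block's -x; 1.0 = fully off, leaning 0.5 rad toward its +x. Its hinge lies along the block's y, above the block's centre, 67 mm above the bench. It moves easily (about 1 N) and stays where it is left.
- switch_tip (a point): centre of the black ball (26 mm across) at the end of the lever, 70 mm from the hinge; the rod below it is 10 mm thick.
- spray: dark steel can, 60 mm across, 170 mm high, standing; a bystander. Origin: centre of its underside.
- bottle: clear glass bottle, 68 mm across, 190 mm high, standing beyond the dock; a bystander. Origin: centre of its underside.
- jar: aluminium jar with a white lid, 54 mm across, 75 mm high, standing beyond the dock; a bystander. Origin: centre of its underside.
- driver: screwdriver 170 mm long lying on the bench on the robot's side of the dock, along its own x; a bystander. Origin: its middle, at the underside.
- handset: black telephone handset, about 208 x 58 x 50 mm, lying at the left edge; a bystander. Origin: centre of its underside.
- meter: black multimeter, 150 x 75 x 43 mm, lying at the right edge; a bystander. Origin: centre of its underside.
There are look-alikes about, which are no part of the job. What is shaped like the holder but yellow is not meant. What is shaped like the lamp but red is not meant.

How it is judged (in metres and radians):
On the way, in this order (a step that is already met when the one before it is completed fails the run):
1. the lamp is lifted clear of the dock (z of lamp in the frame of dock above 0.07 m and contact force between lamp and dock below 0.1 N), for 0.1 s.
2. the lamp stands released on the middle of the cork mat, its window aimed at the circuit board (horizontal distance between lamp and mat below 0.05 m and height (world z) of lamp below 0.01 m and angle between lamp's own z axis and vertical below 0.1 rad and x of holder in the frame of lamp above 0.05 m and y of holder in the frame of lamp between -0.055 and 0.055 m and contact force between the fingers and lamp below 0.1 N and linear speed of lamp below 0.02 m/s and angular speed of lamp below 0.2 rad/s), for 0.2 s.
3. the lever switch is swung over to off (value of joint switch above 0.75 rad), for 0.1 s.
At the end, for the whole second after the job is handed in: The lamp stands upright (within 0.1 rad), at rest and released, flat on the cork mat with its centre within 50 mm of the mat's centre, the line straight out of its window passing within 55 mm of the middle of the circuit-board holder; the lever switch is over at off (joint above 0.75 rad of 1.0) (all of step 2 and value of joint switch above 0.75 rad); the robot touches nothing.
It fails at once if the lamp is tipped (more than 0.5 rad from upright) (angle between lamp's own z axis and vertical above 0.5 rad).
It fails at once if the lamp is dropped or banged down (faster than 0.5 m/s within 25 mm of the bench) (height (world z) of lamp below 0.025 m and linear speed of lamp above 0.5 m/s).
It fails at once if another thing on the bench (spray can, bottle, jar, screwdriver, handset, meter) is moved more than 30 mm (distance of any of spray, bottle, jar, driver, handset, meter from where it was at the start of the episode above 0.03 m).
It also fails if it takes over 64 s, if anything falls off the work surface, if the arm or the gripper's body presses on something with over 40 N, if the wrist force passes 120 N, or if a joint passes its speed limit or range.

### The arm

A 6-joint arm with a two-finger parallel gripper is mounted at the origin on the work surface. World frame = base frame: x ahead of the robot, y to its left, z up, the work surface at z = 0. Lengths are in mm, angles in rad, forces in N, time in s.
With the tool pointing down it reaches from about 225 to 875 mm from the base axis. Payload 3.4 kg.
Tool frame: the origin (TCP) lies at the centre of the arm's flange, where the gripper is bolted on; the fingertips stand 173 mm ahead of it and the grasp point (between the pads) lies 155 mm ahead of it (arm.tip_extent is the z of the fingertips in the tool frame, in mm); z points along the fingers, y is the line along which they close (so a half turn about z gives the same grasp; the last joint's range is limited). The gripper opens to 85 mm and grips with 20 to 120 N. Pads are 22 mm wide; open, the fingers measure 114 mm over their backs; the gripper's body (76 mm by 85 mm) begins 54 mm behind the grasp point. The pads swing forward as they close: fully open they stand 13 mm farther back than shut.
Start: joints at [-1.435, 0.276, 1.505, -0, 1.361, -0.121], TCP at [146.037, -556.163, 404.728] pointing down, gripper open.
Joint ranges: [-2.89, 2.89], [-0.75, 2.08], [0.22, 2.7], [-1.18, 4.32], [0.11, 2.71], [-2.7, 2.7]. Speed limits (rad/s): [2.57, 2.57, 3.14, 3.14, 3.14, 3.14].

### API

Orientations are given as a 3x3 rotation matrix whose columns are the frame's x, y, z axes.
In Python, from workcell import arm gives the robot as it stands. The module is installed in compiled form; this text tells all that it offers.
- The arm moves only by the tool drive_tool, never from a script. Its argument "motion" is a list of rows, each a list of 4 numbers: the shift along the tool's x, y, z in cm, then the turn about the tool's z in rad. In form: [[x, y, z, yaw], ...]. A call has 1 to 12 rows; each row is the pose to reach, as a shift and turn from the pose commanded when the call began, along the tool's axes at that moment; what a row does not reach only later rows make up. A row lasts 1/8 s, in which the tool goes at most 62.5 mm and 10.7 degrees, less where a joint would pass 70% of its speed; a pose out of reach is approached as far as the arm can. A call with a gripper value outside its range is refused whole. "fingers" is the closure, from -1 (fully open) to 1 (shut), set as the call begins (left out, the last holds). The fingers move at their own pace and stop on an object; "force" is the grip in N (left out, the last holds). Time passes only in rows, so rows that repeat a pose let the fingers close. It gives the time, the measured TCP pose, the force, the opening and the grip force at its end, in the units of the state.
- arm.read_state(): the state, without advancing time (a new reading comes with each control period).
- arm.read_camera(name): name is "scene" or "top" or "wrist"; returns a dict with "pixels" (384x512x3 uint8, blue, green, red), "K" (3x3 intrinsics, pixels), "rvec" (rotation vector, rad) and "tvec" (3), from world to camera coordinates, as OpenCV has them; the wrist camera has in their place "hand_eye" (4x4, takes a point from camera to tool coordinates, whose origin is the TCP and whose axes are the flange's). Camera axes: x right, y down, z forward; pixel columns grow to the right and rows downward; lengths in mm; the calibration is good to about 2 mm. A picture is of the moment at which its call begins: read the wrist's pose just before it. There is no depth.
- arm.job_done(): hands the job in; it is judged then, once.
The state is a dict: "clock": time; "joint_pos": joint angles; "qvel": joint speeds; "joint_efforts": joint torques, N m; "tool_pos": TCP position; "tool_rot": TCP orientation; "ft_force": force on the tool from outside, world axes, zero at the start; "ft_torque": the same for the moment, N m; "width": finger opening in mm; "grip_force": force on a finger pad.
Only numpy, scipy, OpenCV 4.12 (cv2) and the standard library are available. Lean on these libraries where they do the work, as an engineer would, in place of code of your own. Each camera call takes 0.05 s, during which the arm holds its last target. There are 200 camera calls.

## Working session

There is one attempt and no reset: what is moved stays moved. The work goes in short steps, Python scripts to look and compute and a tool call to move; the robot and the scene stay as the last step left them, time stands still between calls to the robot, and variables do not carry over. Pictures are saved under pics/ and viewed, at most 10 in all, crops included, and the job is handed in when it is done.

Besides the shell and the picture viewer there is one more tool, called after "Request:" by a JSON object that holds its "api" and its "payload". drive_tool: Moves the arm, as the interface text tells. Its arguments: {"type":"object","properties":{"motion":{"type":"array"},"fingers":{"type":"number"},"force":{"type":"number"}},"required":["motion"]}

```bash
mkdir -p pics; cat > h.py <<'E'
import numpy as np, cv2
from workcell import arm
def cam(n):
    s=arm.read_state(); c=arm.read_camera(n); K=np.array(c["K"],float)
    if n=="wrist":
        T=np.eye(4);T[:3,:3]=s["tool_rot"];T[:3,3]=s["tool_pos"];M=T@np.array(c["hand_eye"]);R=M[:3,:3];o=M[:3,3]
    else:
        Rc=cv2.Rodrigues(np.array(c["rvec"],float))[0];R=Rc.T;o=-R@np.array(c["tvec"],float).ravel()
    return c["pixels"].copy(),K,R,o
def ray(K,R,o,uv,z):
    d=R@np.linalg.inv(K)@np.array([uv[0],uv[1],1.]);return o+d*(z-o[2])/d[2]
def proj(K,R,o,p):
    q=K@(R.T@(np.array(p,float)-o));return q[:2]/q[2]
E
python3 - <<'E'
from h import *
for n in("scene","top"):
    p,K,R,o=cam(n); cv2.imwrite(f"pics/{n}0.png",p)
    np.savez(n,p=p,K=K,R=R,o=o);print(n,o.round(),K[0,0],R[:,2].round(2))
s=arm.read_state();print(s["clock"],s["tool_rot"])
E
```

```text
scene [1438.  -57. 1258.] 369.1433838966091 [-0.61  0.02 -0.79]
top [ 422.  -19. 1466.] 368.2091944367645 [ 0.12  0.02 -0.99]
0.1 [[ 9.67215469e-01  2.53957064e-01 -2.13500768e-04]
 [ 2.53957070e-01 -9.67214130e-01  1.62248779e-03]
 [ 2.05541275e-04 -1.62351532e-03 -9.99998661e-01]]
```

View pics/scene0.png

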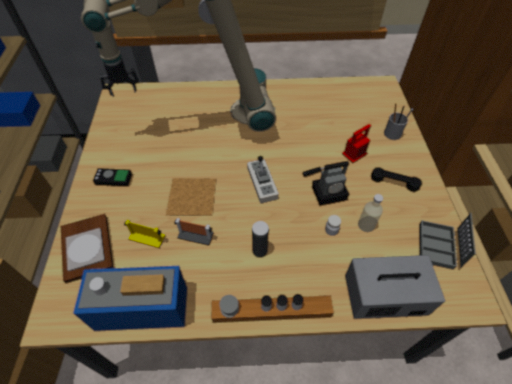

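View pics/top0.png

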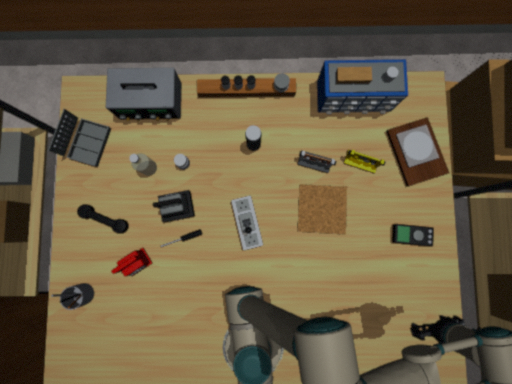

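The scene view shows the mat near (192,196), the copper holder at (194,231) with the yellow decoy to its left, the socket at (262,178) and the lamp at (330,182). In the top view the mat is at (322,209), the holder at (316,161), the socket at (246,222) and the lamp at (174,206). The red decoy lamp is at (132,262).

```bash
python3 - <<'E'
from h import *
t=np.load("top.npz");s=np.load("scene.npz")
a=cv2.resize(t["p"][140:260,140:360],None,fx=3.6,fy=3.6,interpolation=cv2.INTER_CUBIC)[:,:792]
cv2.imwrite("pics/tc.png",a)
b=cv2.resize(s["p"][150:250,160:360],None,fx=4,fy=4,interpolation=cv2.INTER_CUBIC)
cv2.imwrite("pics/sc.png",b)
for n,c,z in(("top",t,4),("scene",s,4)):
    hsv=cv2.cvtColor(c["p"],cv2.COLOR_BGR2HSV)
    u,v=(322,209) if n=="top" else (192,196)
    print(hsv[v,u],hsv[v,u+40])
    g=lambda uv,z:ray(c["K"],c["R"],c["o"],uv,z).round(0)
    print(n,"mat",g((u,v),4))
E
```

```text
[ 16 145 135] [ 21 112 153]
top mat [ 523. -277.    4.]
[ 16 144 136] [ 19 114 166]
scene mat [ 524. -279.    4.]
```

View pics/tc.png

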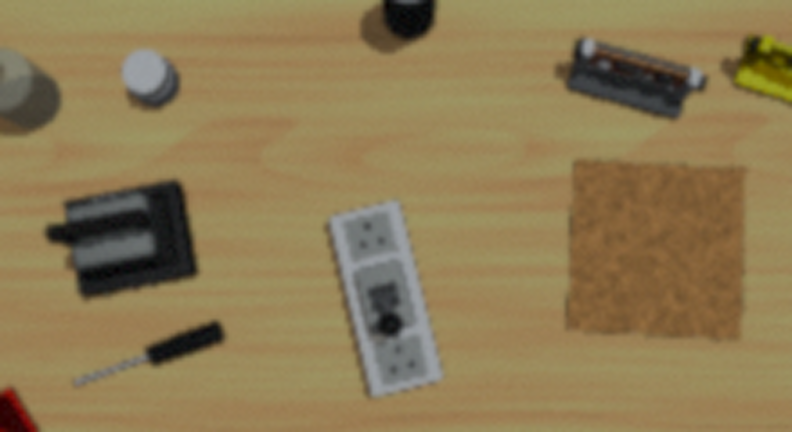

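View pics/sc.png

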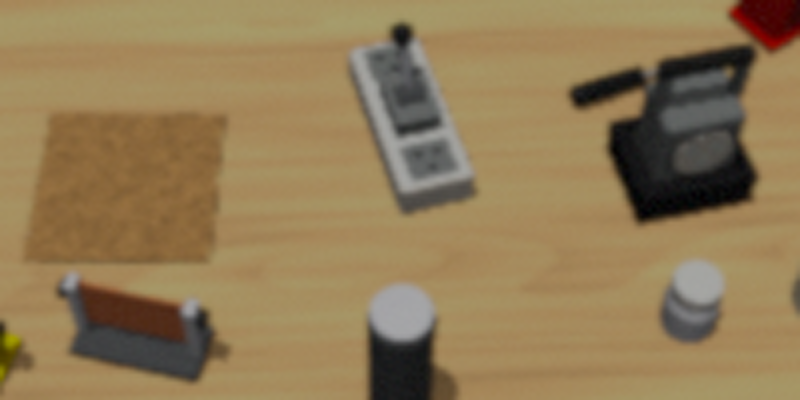

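The crops confirm several things. The lamp's window faces away from the robot, its bar runs left to right, and the dock corners in the top crop are about (65,200), (180,182), (197,275) and (85,297). The lever ball, at (390,325), leans toward the robot, and the holder's two post tops are at (585,45) and (697,75).

```bash
python3 - <<'E'
from h import *
T=np.load("top.npz");S=np.load("scene.npz")
t=lambda u,v,z:ray(T["K"],T["R"],T["o"],(140+u/3.6-.36,140+v/3.6-.36),z)
s=lambda u,v,z:ray(S["K"],S["R"],S["o"],(160+u/4-.38,150+v/4-.38),z)
def quad(n,f,P,z):
    Q=np.array([f(*p,z) for p in P]);e=np.diff(np.vstack([Q,Q[:1]]),axis=0)[:,:2]
    print(n,Q.mean(0).round(),"sides",np.linalg.norm(e,axis=1).round(),"ang",np.arctan2(e[:,1],e[:,0]).round(3))
quad("mat t",t,[(574,160),(746,166),(740,340),(568,329)],4)
quad("mat s",s,[(50,113),(228,115),(212,263),(25,260)],4)
quad("dock t",t,[(65,200),(180,182),(197,275),(85,297)],48)
quad("socket t",t,[(329,217),(400,201),(442,378),(371,397)],45)
quad("socket s",s,[(350,50),(415,38),(474,188),(404,205)],45)
quad("holderposts t",t,[(587,45),(697,75)],94)
quad("holderposts s",s,[(72,281),(192,306)],94)
quad("holderboardtop s",s,[(82,286),(183,313)],90)
quad("bar s",s,[(660,70),(752,53)],194)
quad("bar t",t,[(50,235),(150,220)],194)
def tri(a,b):
    A=[];B=[]
    for c,uv in((T,(140+a[0]/3.6-.36,140+a[1]/3.6-.36)),(S,(160+b[0]/4-.38,150+b[1]/4-.38))):
        d=c["R"]@np.linalg.inv(c["K"])@np.array([*uv,1]);d/=np.linalg.norm(d);P=np.eye(3)-np.outer(d,d);A.append(P);B.append(P@c["o"])
    return np.linalg.lstsq(np.vstack(A),np.hstack(B),rcond=None)[0].round()
print("ball",tri((390,325),(402,34)))
print("bar left/right ends",tri((50,235),(752,56)),tri((150,220),(660,72)))
print("spray top",s(402,312,170).round(), "driver",t(75,383,5).round(),t(220,328,10).round())
E
```

```text
mat t [ 525. -278.    4.] sides [190. 192. 187. 187.] ang [-1.614  3.07   1.501 -0.057]
mat s [ 523. -279.    4.] sides [194. 190. 189. 190.] ang [ 1.512 -0.067 -1.634  3.1  ]
dock t [536. 293.  48.] sides [126. 102. 122. 107.] ang [-1.422 -2.948  1.758  0.227]
socket t [471.  20.  45.] sides [ 78. 194.  78. 197.] ang [-1.356 -2.916  1.824  0.229]
socket s [478.  17.  45.] sides [ 73. 210.  74. 213.] ang [ 1.766  0.229 -1.328 -2.917]
holderposts t [ 717. -252.   94.] sides [119. 119.] ang [-1.854  1.288]
holderposts s [ 712. -254.   94.] sides [116. 116.] ang [ 1.293 -1.848]
holderboardtop s [ 716. -253.   90.] sides [100. 100.] ang [ 1.234 -1.908]
bar s [541. 292. 194.] sides [92. 92.] ang [ 1.757 -1.385]
bar t [535. 292. 194.] sides [98. 98.] ang [-1.429  1.713]
ball [441.  12. 134.]
bar left/right ends [529. 341. 185.] [543. 248. 183.]
spray top [788.  -9. 170.] driver [382. 362.   5.] [440. 202.  10.]
```

Both views agree, and the sizes check out. The bar middle is at (537,293,185) with lamp yaw about 0.17. The mat is at (524,-278), the holder at (715,-253), and the hinge at (474,18). I'm moving toward the lamp.

Request:
{"api": "drive_tool", "payload": {"motion": [[2,-2.5,-2,-0.12],[5,-6.5,-4,-0.25],[9,-11,-6,-0.37],[13,-15.5,-7,-0.5],[17,-20,-7,-0.62],[21,-25,-7,-0.74],[25,-30,-7,-0.87],[29,-35,-7,-0.99],[33,-40,-7,-1.11],[36.5,-44,-7,-1.24],[40,-48,-7,-1.36],[43,-52,-7,-1.48]], "fingers": -1}}

```text
clock: 1.6
tool_pos: [430.3, 58.0, 474.4]
tool_rot: [[-0.17, 0.985, -0.0], [0.985, 0.17, -0.0], [-0.0, -0.0, -1.0]]
ft_force: [0.4, -0.7, 0.8]
width: 85.3
grip_force: 0.0
```

```bash
cat >> h.py <<'E'
def go(x,y,z,yaw=None):
    "remaining shift (cm, tool axes) and turn to TCP x,y,z and tool-x heading yaw"
    s=arm.read_state();R=np.array(s["tool_rot"]);p=np.array(s["tool_pos"])
    th=np.arctan2(R[1,0],R[0,0])
    print("t",round(s["clock"],2),"tcp",p.round(1),"head",round(th,3),"j",np.round(s["joint_pos"],2),"F",np.round(s["ft_force"],1),"w",round(s["width"],1))
    print("shift",(R.T@(np.array([x,y,z])-p)/10).round(2),"turn",None if yaw is None else round(-(yaw-th),3))
E
python3 -c "
from h import *
go(500,285,460,1.74)"
```

```text
t 1.6 tcp [430.3  58.  474.4] head 1.742 j [-0.03  0.02  1.64 -0.    1.47 -0.2 ] F [ 0.4 -0.7  0.8] w 85.3
shift [21.19 10.73  1.43] turn 0.002
```

Request:
{"api": "drive_tool", "payload": {"motion": [[4,2.7,0.5,0],[9,6,1,0],[14,9.5,1.5,0],[18.5,12.5,2,0],[20.8,14.2,2,0],[21.3,14.5,2,0],[21.3,14.5,2,0]]}}

```text
clock: 2.48
tool_pos: [537.5, 289.8, 454.2]
tool_rot: [[-0.165, 0.986, -0.001], [0.986, 0.165, -0.001], [-0.001, -0.001, -1.0]]
ft_force: [0.1, -0.3, 0.4]
width: 85.4
grip_force: 0.0
```

```bash
python3 - <<'E'
from h import *
p,K,R,o=cam("wrist");np.savez("wrist",p=p,K=K,R=R,o=o);go(537,293,340,1.74)
a=p.copy()
y=np.array([-np.sin(.17),np.cos(.17),0])
for k in(-49,0,49):
    q=proj(K,R,o,np.array([537,293,194])+k*y);print(q.round());cv2.circle(a,tuple(int(i) for i in q),3,(0,255,0),-1)
cv2.imwrite("pics/w1.png",a);print(o.round())
E
```

```text
t 2.52 tcp [537.3 289.2 454.5] head 1.736 j [ 0.38  0.31  1.34 -0.    1.5   0.21] F [-0.4  0.3 -0.5] w 85.1
shift [ 0.39  0.05 11.45] turn -0.004
[259. 256.]
[259. 192.]
[259. 121.]
[525. 359. 424.]
```

View pics/w1.png

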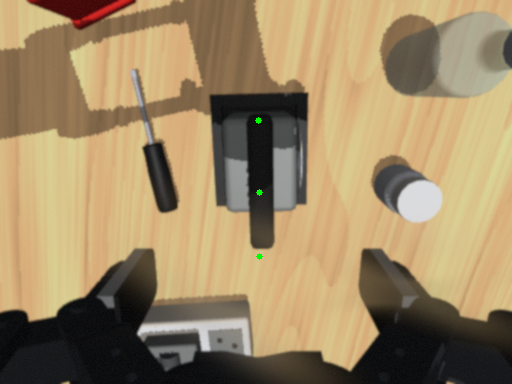

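The wrist view shows the bar running from (259,114) to (262,246), close to my prediction and slightly farther out.

```bash
python3 - <<'E'
from h import *
w=np.load("wrist.npz");f=lambda u,v,z:ray(w["K"],w["R"],w["o"],(u,v),z)
a,b=f(259,114,194),f(262,246,194);d=a-b;print(a.round(),b.round(),np.hypot(*d[:2]),"mid",(a+b)/2,"x-yaw",np.arctan2(d[1],d[0])-np.pi/2)
m=(a+b)/2;go(m[0],m[1],340,np.arctan2(d[1],d[0]))
E
```

```text
[528. 346. 194.] [546. 253. 194.] 94.17077138246849 mid [537.03734821 299.37521643 194.        ] x-yaw 0.18995591752503183
t 2.52 tcp [537.3 289.2 454.5] head 1.736 j [ 0.38  0.31  1.34 -0.    1.5   0.21] F [-0.4  0.3 -0.5] w 85.1
shift [ 1.01  0.15 11.45] turn -0.024
```

Request:
{"api": "drive_tool", "payload": {"motion": [[0.3,0.1,2,-0.02],[0.8,0.1,5,-0.02],[0.8,0.1,8,-0.02],[0.8,0.1,10.5,-0.02],[0.8,0.1,11.4,-0.02],[0.8,0.1,11.4,-0.02],[0.8,0.1,11.4,-0.02]]}}

```text
clock: 3.4
tool_pos: [537.7, 297.9, 342.1]
tool_rot: [[-0.184, 0.983, 0.002], [0.983, 0.184, 0.001], [0.0, 0.002, -1.0]]
ft_force: [-0.2, 0.1, 0.6]
width: 85.5
grip_force: 0.0
```

Request:
{"api": "drive_tool", "payload": {"motion": [[0,0,0,0],[0,0,0,0],[0,0,0,0],[0,0,0,0],[0,0,0,0],[0,0,0,0],[0,0,0,0],[0,0,0,0]], "fingers": 1, "force": 60}}

```text
clock: 4.4
tool_pos: [537.6, 298.2, 340.9]
tool_rot: [[-0.185, 0.983, 0.001], [0.983, 0.185, 0.0], [0.0, 0.001, -1.0]]
ft_force: [2.5, 0.9, 1.9]
width: 16.9
grip_force: 59.3
```

Request:
{"api": "drive_tool", "payload": {"motion": [[0,0,-0.5,0],[0,0,-1.5,0],[0,0,-3,0],[0,0,-5,0],[0,0,-7,0],[0,0,-9.5,0],[0,0,-12,0],[0,0,-13.5,0],[0,0,-14,0],[0,0,-14,0]]}}

```text
clock: 5.65
tool_pos: [537.2, 298.0, 480.4]
tool_rot: [[-0.185, 0.983, -0.001], [0.983, 0.185, -0.0], [-0.0, -0.001, -1.0]]
ft_force: [-0.4, 0.7, -5.0]
width: 16.6
grip_force: 58.8
```

```bash
python3 - <<'E'
from h import *
go(524,-278,470,1.70)
p,K,R,o=cam("scene");cv2.imwrite("pics/s2.png",cv2.resize(p[80:280,150:450],None,fx=2,fy=2))
E
```

```text
t 5.65 tcp [537.2 298.  480.4] head 1.757 j [ 0.39  0.31  1.28 -0.    1.56  0.21] F [-0.4  0.7 -5. ] w 16.6
shift [-56.37 -11.95   1.06] turn 0.057
```

View pics/s2.png

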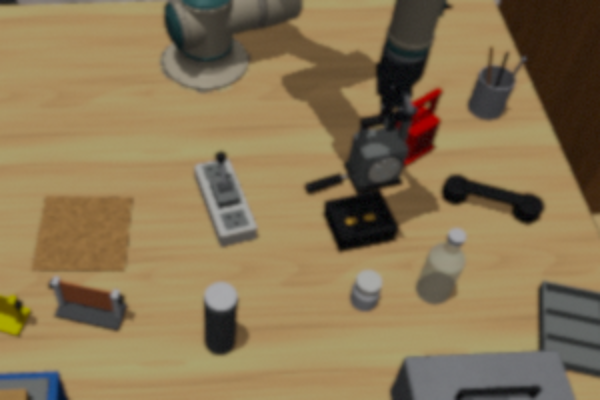

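The lamp hangs upright and well clear of the dock, which is at (360,220) with its contacts visible. I'm carrying it to the mat.

Request:
{"api": "drive_tool", "payload": {"motion": [[-0.7,-0.2,0,0],[-2,-0.4,0,0],[-4,-0.8,0,0],[-6.5,-1.4,0,0],[-9.5,-2,0,0],[-12.5,-2.7,0,0.01],[-15.5,-3.3,0,0.02],[-18.5,-4,0,0.03],[-21.5,-4.6,0,0.04],[-24.5,-5.2,0,0.05],[-27.5,-5.8,0,0.057],[-30.5,-6.5,0,0.057]]}}

```text
clock: 7.2
tool_pos: [529.0, -15.9, 480.9]
tool_rot: [[-0.128, 0.992, 0.0], [0.992, 0.128, -0.001], [-0.001, 0.0, -1.0]]
ft_force: [0.2, -0.0, -4.2]
width: 17.0
grip_force: 58.7
```

Request:
{"api": "drive_tool", "payload": {"motion": [[-3,-0.6,0,0],[-6,-1.2,0,0],[-9,-1.8,0,0],[-12,-2.3,0,0],[-15,-2.9,0,0],[-18,-3.5,0,0],[-20.5,-4,0,0],[-22.5,-4.3,0,0],[-24,-4.6,0,0],[-25,-4.7,0,0],[-25.3,-4.8,0,0],[-25.3,-4.8,0,0]]}}

```text
clock: 8.7
tool_pos: [514.9, -270.4, 480.7]
tool_rot: [[-0.129, 0.992, -0.0], [0.992, 0.129, 0.001], [0.001, -0.0, -1.0]]
ft_force: [-0.4, 0.2, -4.1]
width: 16.9
grip_force: 58.7
```

```bash
python3 - <<'E'
from h import *
go(524,-278,315,1.70)
E
```

```text
t 8.7 tcp [ 514.9 -270.4  480.7] head 1.7 j [-0.6   0.25  1.35  0.    1.54 -0.73] F [-0.4  0.2 -4.1] w 16.9
shift [-0.88  0.81 16.56] turn 0.0
```

Request:
{"api": "drive_tool", "payload": {"motion": [[-0.3,0.3,1,0],[-0.6,0.6,3,0],[-0.9,0.8,6,0],[-0.9,0.8,9,0],[-0.9,0.8,12,0],[-0.9,0.8,14,0],[-0.9,0.8,15.2,0],[-0.9,0.8,15.7,0],[-0.9,0.8,15.7,0]]}}

```text
clock: 9.82
tool_pos: [524.1, -278.6, 323.9]
tool_rot: [[-0.129, 0.992, 0.0], [0.992, 0.129, -0.0], [-0.0, 0.0, -1.0]]
ft_force: [-0.5, 0.2, -4.5]
width: 17.1
grip_force: 58.8
```

Request:
{"api": "drive_tool", "payload": {"motion": [[0,0,0.2,0],[0,0,0.4,0],[0,0,0.6,0],[0,0,0.8,0],[0,0,0.8,0],[0,0,0.8,0]]}}

```text
clock: 10.58
tool_pos: [524.0, -278.7, 315.7]
tool_rot: [[-0.129, 0.992, 0.0], [0.992, 0.129, -0.0], [-0.0, 0.0, -1.0]]
ft_force: [-0.6, 0.2, -5.2]
width: 16.9
grip_force: 58.8
```

Not in contact yet, so I'm lowering in small steps.

Request:
{"api": "drive_tool", "payload": {"motion": [[0,0,0.1,0],[0,0,0.15,0],[0,0,0.15,0]]}}

```text
clock: 10.95
tool_pos: [524.1, -278.7, 314.8]
tool_rot: [[-0.129, 0.992, 0.001], [0.992, 0.129, -0.001], [-0.001, 0.001, -1.0]]
ft_force: [0.5, 0.2, -0.1]
width: 17.1
grip_force: 59.3
```

Contact: the weight is off the gripper. Next I release, then rise straight up.

Request:
{"api": "drive_tool", "payload": {"motion": [[0,0,0,0],[0,0,0,0],[0,0,0,0],[0,0,0,0],[0,0,0,0],[0,0,0,0],[0,0,0,0],[0,0,0,0]], "fingers": -1}}

```text
clock: 11.95
tool_pos: [523.9, -278.7, 314.2]
tool_rot: [[-0.129, 0.992, -0.0], [0.992, 0.129, -0.0], [-0.0, -0.0, -1.0]]
ft_force: [0.1, 0.8, 1.5]
width: 85.3
grip_force: 0.0
```

Request:
{"api": "drive_tool", "payload": {"motion": [[0,0,-1,0],[0,0,-3,0],[0,0,-6,0],[0,0,-9,0],[0,0,-12,0],[0,0,-14,0],[0,0,-15,0],[0,0,-15,0],[0,0,-15,0]]}}

```text
clock: 13.08
tool_pos: [523.8, -278.5, 463.2]
tool_rot: [[-0.129, 0.992, -0.002], [0.992, 0.129, 0.001], [0.001, -0.001, -1.0]]
ft_force: [-0.3, 0.8, 0.4]
width: 85.3
grip_force: 0.0
```

```bash
python3 - <<'E'
from h import *
p,K,R,o=cam("wrist");np.savez("wrist2",p=p,K=K,R=R,o=o);q,K2,R2,o2=cam("scene");cv2.imwrite("pics/w3.png",np.hstack([p[:, :400],cv2.resize(q[140:300,120:300],(400,356),interpolation=cv2.INTER_CUBIC)[:384] if 0 else cv2.resize(q[140:310,120:297],(400,384),interpolation=cv2.INTER_CUBIC)]))
go(435,11,400,1.75)
E
```

```text
t 13.18 tcp [ 523.8 -278.6  463.1] head 1.7 j [-0.61  0.28  1.36 -0.    1.51 -0.73] F [ 0.  -0.3 -0.3] w 85.5
shift [29.85 -5.07  6.36] turn -0.05
```

View pics/w3.png

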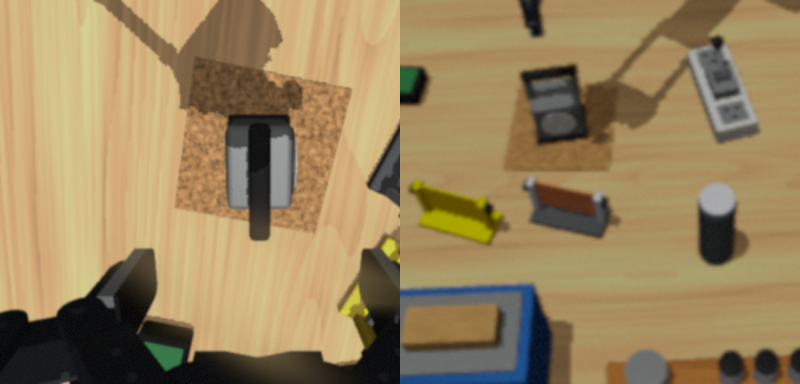

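The lamp is upright near the middle of the mat with its bar square to the tool, and the window faces the copper board. Next I go behind the lever with the fingers shut.

```bash
python3 -c "
from h import *
go(391,-1,440,1.79)"
```

```text
t 13.18 tcp [ 523.8 -278.6  463.1] head 1.7 j [-0.61  0.28  1.36 -0.    1.51 -0.73] F [ 0.  -0.3 -0.3] w 85.5
shift [29.23 -9.6   2.36] turn -0.09
```

Request:
{"api": "drive_tool", "payload": {"motion": [[1.5,-0.5,0,0],[4.5,-1.5,0,0],[8,-2.6,0,-0.02],[12,-4,0.5,-0.04],[16,-5.3,1,-0.06],[20,-6.6,1.5,-0.08],[24,-8,2,-0.09],[27,-9,2.3,-0.09],[28.7,-9.5,2.3,-0.09],[29.2,-9.6,2.3,-0.09],[29.2,-9.6,2.3,-0.09]], "fingers": 1}}

```text
clock: 14.55
tool_pos: [391.5, -1.6, 441.4]
tool_rot: [[-0.218, 0.976, 0.001], [0.976, 0.218, -0.001], [-0.001, 0.001, -1.0]]
ft_force: [0.1, 0.1, -0.4]
width: 0.1
grip_force: 0.0
```

```bash
python3 - <<'E'
from h import *
go(391,-1,285,1.79)
p,K,R,o=cam("wrist");cv2.circle(p,tuple(int(i) for i in proj(K,R,o,(441,11,130))),3,(0,255,0),-1)
print(proj(K,R,o,(441,11,130)));cv2.imwrite("pics/w4.png",p)
E
```

```text
t 14.55 tcp [391.5  -1.6 441.4] head 1.79 j [-0.18 -0.03  1.78 -0.    1.39 -0.4 ] F [ 0.1  0.1 -0.4] w 0.1
shift [ 0.08 -0.04 15.64] turn 0.0
[318.69127133 177.27081928]
```

View pics/w4.png

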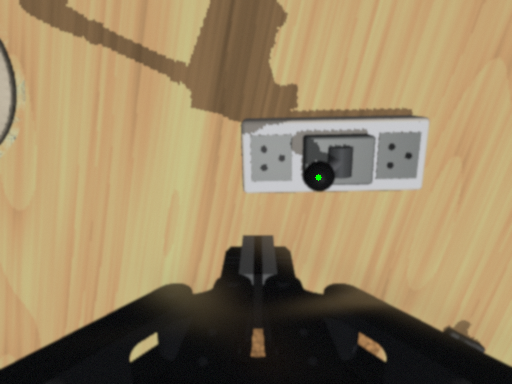

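The predicted ball position lands on the black ball at (319,177). I'm descending, then pushing along tool y.

Request:
{"api": "drive_tool", "payload": {"motion": [[0,0,1.5,0],[0,0,4.5,0],[0,0,8,0],[0,0,11.5,0],[0,0,14,0],[0,0,15.3,0],[0,0,15.6,0],[0,0,15.6,0]]}}

```text
clock: 15.6
tool_pos: [391.7, -1.7, 285.7]
tool_rot: [[-0.217, 0.976, 0.001], [0.976, 0.217, -0.0], [-0.001, 0.001, -1.0]]
ft_force: [-0.3, -0.1, 0.3]
width: -0.2
grip_force: 0.0
```

Request:
{"api": "drive_tool", "payload": {"motion": [[0,0.7,0,0],[0,1.5,0,0],[0,2.3,0,0],[0,3.1,0,0],[0,3.9,0,0],[0,4.7,0,0],[0,5.5,0,0],[0,6.3,0,0],[0,7,0,0],[0,7.6,0,0],[0,8,0,0],[0,8,0,0]]}}

```text
clock: 17.1
tool_pos: [469.7, 16.0, 285.2]
tool_rot: [[-0.217, 0.976, 0.001], [0.976, 0.217, -0.0], [-0.0, 0.001, -1.0]]
ft_force: [0.5, -0.0, -0.1]
width: 0.1
grip_force: 0.0
```

```bash
python3 - <<'E'
from h import *
go(474,18,285,1.79)
p,K,R,o=cam("top");q=cv2.resize(p[180:260,210:290],None,fx=5,fy=5,interpolation=cv2.INTER_CUBIC)
p,K,R,o=cam("scene");r=cv2.resize(p[140:220,220:300],None,fx=5,fy=5,interpolation=cv2.INTER_CUBIC)
cv2.imwrite("pics/m5.png",np.hstack([q,r]))
E
```

```text
t 17.1 tcp [469.7  16.  285.2] head 1.79 j [-0.11  0.22  1.91 -0.    1.01 -0.33] F [ 0.5 -0.  -0.1] w 0.1
shift [0.1  0.47 0.02] turn -0.0
```

View pics/m5.png

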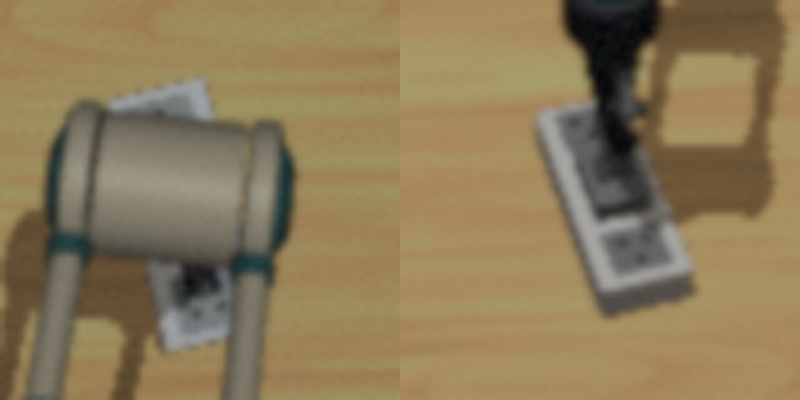

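The arm hides the lever here, and the only force reading is about 0.5 N. I'm pushing on in small steps and watching the force.

Request:
{"api": "drive_tool", "payload": {"motion": [[0,0.3,0,0],[0,0.6,0,0],[0,0.8,0,0],[0,0.8,0,0]]}}

```text
clock: 17.7
tool_pos: [477.2, 17.7, 285.2]
tool_rot: [[-0.217, 0.976, 0.0], [0.976, 0.217, -0.0], [-0.0, 0.0, -1.0]]
ft_force: [-0.6, -0.3, 0.0]
width: 0.1
grip_force: 0.2
```

```bash
python3 - <<'E'
from h import *
go(474,18,285,1.79)
p,K,R,o=cam("scene");h=np.array([474,18,67.]);d=np.array([.976,.218,0])
for q in(0,.5,.75,.9,1.):
    b=h+70*(np.sin(q-.5)*d+np.cos(q-.5)*np.array([0,0,1]));print(q,proj(K,R,o,b).round(1))
print(cv2.cvtColor(p,cv2.COLOR_BGR2GRAY)[152:192:2,254:286:2])
E
```

```text
t 17.7 tcp [477.2  17.7 285.2] head 1.79 j [-0.11  0.23  1.89  0.    1.02 -0.33] F [-0.6 -0.3  0. ] w 0.1
shift [ 0.1  -0.31  0.02] turn -0.0
0 [260.3 159.2]
0.5 [262.6 163.8]
0.75 [263.8 167.4]
0.9 [264.4 169.8]
1.0 [264.9 171.4]
[[150 123  31  18  10  13  13  95 130  95  96 126 143 144 142 134]
 [153 134  40  17  18  18  25  90 109  95 102 145 151 149 149 149]
 [153 143  66  11  17  41  53 118 128  92 117 147 147 148 147 147]
 [149 146 100  14  15  54  73 119 103  87 119 140 140 139 139 138]
 [146 137 118  23  21  47  82 118  93  88 133 140 141 141 141 141]
 [121 111  92  27  49  66  78  72  80  90 135 140 140 141 139 140]
 [ 79  92  87  38  18  36  65  62  73 102 141 145 145 144 144 144]
 [ 98  97  69  45  17  34  86 105  89 119 147 148 148 149 149 149]
 [100  92  94  60  11  10  32  80  90 120 147 148 148 148 147 147]
 [121  98  96  74  25  10  14  72  90  96 105 105 105 106 106 107]
 [141  92  79  55  30  20  35  86  84  88  89  89  88  89  87  87]
 [152  88  85  58  42  38  45  73  93  87  88  88  88  88  86  89]
 [163 109  91  78  78  62  54  63 100  92  90  89  87  89  89  88]
 [163 139  85 100 100  76  57  56  82  94  92  93  91  92  91  90]
 [153 160  96  88  84  61  44  44  81 100  89  90  88  87  88  88]
 [132 165 118  49  53  62  69  77  99 105  98  86  85  86  89  88]
 [112 162 153 122 150 153 146 108  87 100 100  87  99 110 112 112]
 [100 149 166 151 131 116 109  81  66 105 135 128 142 148 147 148]
 [115 122 163 134  96  74  96  88  93 119 161 150 141 143 142 142]
 [133 101 158 152 106  97  97  94 100 105 146 157 146 146 146 146]]
```

The dark ball blob is near (264,169), so the joint is at about 0.9. A bit more, then I back off.

Request:
{"api": "drive_tool", "payload": {"motion": [[0,0.2,0,0],[0,0.4,0,0],[0,0.5,0,0],[0,0.5,0,0]]}}

```text
clock: 18.25
tool_pos: [480.2, 18.5, 284.9]
tool_rot: [[-0.218, 0.976, -0.006], [0.976, 0.218, -0.001], [0.0, -0.006, -1.0]]
ft_force: [-6.2, -2.6, 4.4]
width: -0.1
grip_force: 3.5
```

The force rose to about 6 N, so the lever is at its end stop. I'm backing off and rising.

Request:
{"api": "drive_tool", "payload": {"motion": [[0,-0.8,0,0],[0,-2.5,0,0],[0,-4.5,0,0],[0,-6.5,-1,0],[0,-8,-3.5,0],[0,-9,-7,0],[0,-9,-11,0],[0,-9,-14,0],[0,-9,-15,0],[0,-9,-15,0]]}}

```text
clock: 19.5
tool_pos: [393.6, -0.8, 435.1]
tool_rot: [[-0.217, 0.976, 0.001], [0.976, 0.217, -0.0], [-0.0, 0.001, -1.0]]
ft_force: [0.0, 0.3, -0.7]
width: 0.0
grip_force: 0.0
```

```bash
python3 - <<'E'
from h import *
go(474,18,285,1.79)
p,K,R,o=cam("scene");q=cv2.resize(p[130:250,130:370],None,fx=3.3,fy=3.3,interpolation=cv2.INTER_CUBIC)
cv2.imwrite("pics/m6.png",q)
E
```

```text
t 19.5 tcp [393.6  -0.8 435.1] head 1.79 j [-0.18 -0.02  1.79  0.    1.38 -0.4 ] F [ 0.   0.3 -0.7] w 0.0
shift [ 0.09  8.24 15.01] turn -0.0
```

View pics/m6.png

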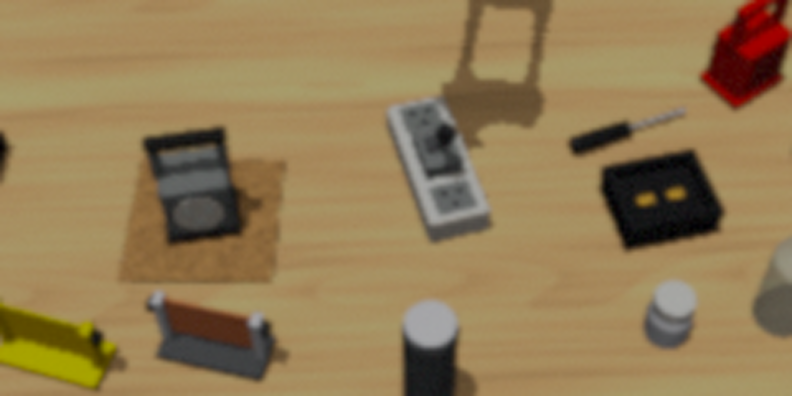

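The ball is now at (444,132) in the crop, which is full-image pixel (264.5,170) and matches a joint angle of 0.9 or more. The lamp stands on the mat facing the board, and the bystanders in view haven't moved. I'm handing in.

```bash
python3 -c "
from workcell import arm
print(arm.job_done())"
```

```text
the job is handed in; nothing more can be done
None
```

I've handed in the job at about 19.5 s: the lamp is upright on the mat facing the circuit board, the lever is over at off (about 0.9 rad or more by camera), and the arm is clear; the hand-in gave no verdict.

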